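Turn the streak plate white side up

TASK

The streak plate with the blue glaze lies blue side up on the wooden riser. Slide it partly out over the riser's green-striped long edge (on the robot's right), get under it there, turn it over and lay it flat on the riser, white side up, ready for a streak test of the hematite. Do not drop it or let it fall off the riser, and leave the black plate and the aluminium canister where they are.

Things in the scene. Friction and masses are not known exactly. Their poses are not given: they have to be found in the camera images.
- riser: Pale wooden block, fixed, 220 (its x) x 300 (its y) x 70 mm (z). Origin at the centre of its underside, on the worktop. Its x axis points roughly to the robot's left (+y of the robot). The long edge on the robot's right, at x = -110 mm in its frame, has a green stripe painted along it. Its flat top, 70 mm up, carries the two plates.
- streak_center (a point): Centre (half-way up) of the loose porcelain plate, 90 (its x) x 60 (its y) x 8 mm thick, about 100 g; its +z face, up at the start, is glazed blue, the other is white. It starts wholly on the riser, 20 mm or more from the striped edge, its x within about 15 degrees of the riser's, pointing away from that edge. Friction on the wood is moderate; it tips if its centre passes the edge.
- black_center (a point): Centre (half-way up) of a loose plate of the same size, black on both faces, lying beside the blue one on the riser, nearer to the robot or farther than it. Not to be moved.
- canister_center (a point): Centre of an upright aluminium canister, 73 mm across, 120 mm tall, with a knurled silver lid, standing on the worktop left or right of the riser. Not to be moved.
Mind the look-alikes: they are no part of the job. What is shaped like the part that bears streak_center but pink, red or yellow is not meant.

How it is judged (in metres and radians):
On the way:
1. the blue-glazed plate lies flat on the riser with its end at least about 15 mm out over the green-striped edge (x of streak_center in the frame of riser below -0.08 m and angle between streak_center's own z axis and vertical below 0.26 rad and height (world z) of streak_center between 0.06 and 0.09 m), for 0.1 s.
At the end, for the whole second after the job is handed in: The streak plate lies at rest flat on the riser's top (within 8 degrees), white side up and blue side down, not on top of the black plate, its centre at least 25 mm inside every edge of the riser (angle between streak_center's own z axis and vertical above 3 rad and height (world z) of streak_center between 0.068 and 0.08 m and x of streak_center in the frame of riser between -0.085 and 0.085 m and y of streak_center in the frame of riser between -0.125 and 0.125 m and linear speed of streak below 0.02 m/s); the robot touches nothing.
It fails at once if the streak plate falls off the riser (height (world z) of streak_center below 0.045 m).
It fails at once if the streak plate is dropped or thrown (faster than 1.1 m/s) (linear speed of streak above 1.1 m/s).
It fails at once if the black plate is moved by more than 20 mm (distance of black_center from where it was at the start of the episode above 0.02 m).
It fails at once if the canister is moved by more than 20 mm (distance of canister_center from where it was at the start of the episode above 0.02 m).
It also fails if it takes over 51 s, if anything falls off the work surface, if the arm or the gripper's body presses on something with over 40 N, if the wrist force passes 120 N, or if a joint passes its speed limit or range.

ROBOT

A 6-joint arm with a two-finger parallel gripper is mounted at the origin on the work surface. World frame = base frame: x ahead of the robot, y to its left, z up, the work surface at z = 0. Lengths are in mm, angles in rad, forces in N, time in s.
With the tool pointing down it reaches from about 300 to 825 mm from the base axis. Payload 5.4 kg.
Tool frame: the origin (TCP) lies at the very end of the fingers, on their centre line; the grasp point (between the pads) lies 19 mm behind it; z points along the fingers, y is the line along which they close (so a half turn about z gives the same grasp; the last joint's range is limited). The gripper opens to 92 mm and grips with 3 to 60 N. Pads are 20 mm wide; open, the fingers measure 128 mm over their backs; the gripper's body (75 mm by 189 mm) begins 69 mm behind the grasp point.
Start: joints at [-1.54, 0.158, 1.597, -0, 1.386, -0.21], TCP at [137.103, -558.398, 189.301] pointing down, gripper open.
Joint ranges: [-2.91, 2.91], [-0.94, 2.29], [0.18, 2.7], [-1.29, 4.43], [0.17, 2.64], [-3, 3]. Speed limits (rad/s): [2.57, 2.57, 3.14, 3.14, 3.14, 3.14].

INTERFACE

Orientations are given as a rotation vector (axis times angle).
In Python, from cell import ctrl gives the robot as it stands. The module is installed in compiled form; this text tells all that it offers.
- The arm moves only by the tool step_arm, never from a script. Its argument "moves" is a list of rows, each a list of 6 numbers: the shift along the tool's x, y, z in m, then the turn, a rotation vector about the tool's x, y, z in degrees. A call has 1 to 20 rows; each row shifts and turns the commanded pose from where the row before left it, along the tool's axes as they then stand; what a row does not reach is not made up. A row lasts 1/12 s, in which the tool goes at most 41.7 mm and 7.16 degrees, less where a joint would pass 70% of its speed; a pose out of reach is approached as far as the arm can. A call is refused whole if a number of a shift passes 0.0417 or a number of a turn 7.16, either way. A call with a gripper value outside its range is refused whole. "grip" is the closure in counts, from 0 (fully open) to 255 (shut), set as the call begins (left out, the last holds). The fingers move at their own pace and stop on an object; "squeeze" is the grip in N (left out, the last holds). Time passes only in rows, so rows that do not move let the fingers close. It gives the time, the measured TCP pose, the force, the opening and the grip force at its end, in the units of the state.
- ctrl.sense(): the state, without advancing time (a new reading comes with each control period).
- ctrl.snapshot(name): name is "scene" or "top" or "wrist"; returns (picture, depth): 420x560x3 uint8, red, green, blue; 420x560 float32, mm along the optical axis (not along the pixel's ray), 0 where there is no reading.
- ctrl.camera_info(name): a dict with "fx", "fy", "cx", "cy" (pixels), "view" (4x4, takes a point from world to camera coordinates); the wrist camera has in their place "T_tool_cam" (4x4, takes a point from camera to tool coordinates, whose origin is the TCP and whose axes are the flange's). Camera axes: x right, y down, z forward; pixel columns grow to the right and rows downward; lengths in mm; the calibration is good to about 2 mm. A picture is of the moment at which its call begins: read the wrist's pose just before it. camera_info takes no time and is no camera call.
- ctrl.sign_off(): hands the job in; it is judged then, once.
The state is a dict: "time_s": time; "joint_pos": joint angles; "joint_vel": joint speeds; "joint_efforts": joint torques, N m; "tcp_pos": TCP position; "ee_rot": TCP orientation; "wrist_force": force on the tool from outside, world axes, zero at the start; "ft_torque": the same for the moment, N m; "gripper_width": finger opening in mm; "finger_force": force on a finger pad.
Only numpy, scipy, OpenCV 4.12 (cv2) and the standard library are available. Lean on these libraries where they do the work, as an engineer would, in place of code of your own. Each camera call takes 0.05 s, during which the arm holds its last target. There are 200 camera calls.

## Working session

There is one attempt and no reset: what is moved stays moved. The work goes in short steps, Python scripts to look and compute and a tool call to move; the robot and the scene stay as the last step left them, time stands still between calls to the robot, and variables do not carry over. Pictures are saved under pics/ and viewed, at most 10 in all, crops included, and the job is handed in when it is done.

Besides the shell and the picture viewer there is one more tool, called after ">>>" by a JSON object that holds its "op" and its "data", one argument or row to a line. step_arm: Moves the arm, as the interface text tells. Its arguments: {"type":"object","properties":{"moves":{"type":"array"},"grip":{"type":"number"},"squeeze":{"type":"number"}},"required":["moves"]}

```bash
mkdir -p pics; python3 - <<'E'
from cell import ctrl
import cv2,numpy as np
s=ctrl.sense();print(s['time_s'],s['tcp_pos'],s['ee_rot'],s['gripper_width'])
for n in("scene","top"):
    p,d=ctrl.snapshot(n);cv2.imwrite(f'pics/{n}0.png',p[:,:,::-1]);np.save(f'pics/{n}0.npy',d)
    c=ctrl.camera_info(n);print(n,c['fx'],c['cx'],c['cy'],np.round(c['view'],3).tolist())
print(ctrl.camera_info('wrist'))
E
```

```text
0.0 [ 137.06520227 -557.72653757  188.30646576] [-3.11696585e+00 -3.77077388e-01 -2.00961346e-04] 91.98971946292967
scene 528.6337179202923 278.94127907681235 198.49415410227567 [[0.683, 0.731, -0.015, -421.606], [0.617, -0.587, -0.525, -380.123], [-0.392, 0.349, -0.851, 1747.319], [0.0, 0.0, 0.0, 1.0]]
top 446.6513369687835 281.8929840345411 197.0304689601203 [[0.009, -1.0, -0.018, -7.619], [-0.991, -0.007, -0.133, 632.625], [0.133, 0.019, -0.991, 1201.565], [0.0, 0.0, 0.0, 1.0]]
{'fx': 351.3445326915395, 'fy': 351.3445326915395, 'cx': 271.29019930301706, 'cy': 209.29852371472893, 'T_tool_cam': array([[ 3.71157113e-04, -9.62984554e-01, -2.69556322e-01,
         7.56903787e+01],
       [ 9.99999893e-01,  4.31950211e-04, -1.66215014e-04,
        -1.38083556e-01],
       [ 2.76497402e-04, -2.69556232e-01,  9.62984611e-01,
        -1.94876965e+02],
       [ 0.00000000e+00,  0.00000000e+00,  0.00000000e+00,
         1.00000000e+00]])}
```

View pics/top0.png

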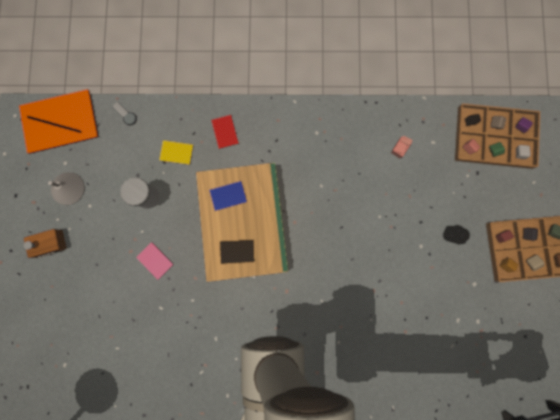

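View pics/scene0.png

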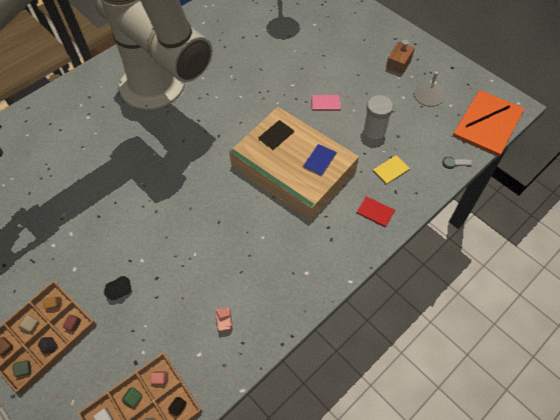

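Top view: the blue plate is at (228,195) on the riser, the black plate at (237,251), and the green stripe runs from (278,168) to (285,270). The canister is at (135,191). In the scene view blue is at (320,160), black at (276,135) and the canister at (377,118).
Possible mix-ups in the top view: red (225,131), yellow (176,152), pink (154,260) and black (237,251). By the description I choose blue (228,195), the only one with blue glaze, and will check it in a close crop.

```bash
cat > h.py <<'E'
from cell import ctrl
import cv2,numpy as np
from scipy.spatial.transform import Rotation as R
def cam(n,s=None):
    c=ctrl.camera_info(n);K=(c['fx'],c['fy'],c['cx'],c['cy'])
    if n=='wrist':
        T=np.eye(4);T[:3,:3]=R.from_rotvec(s['ee_rot']).as_matrix();T[:3,3]=s['tcp_pos'];return K,T@c['T_tool_cam']
    return K,np.linalg.inv(c['view'])
def ray(KT,uv):
    (fx,fy,cx,cy),T=KT;d=T[:3,:3]@[(uv[0]-cx)/fx,(uv[1]-cy)/fy,1];return T[:3,3],d
def plane(KT,uv,z):
    o,d=ray(KT,uv);return o+d*(z-o[2])/d[2]
def two(a,ua,b,ub):
    (o,d),(p,e)=ray(a,ua),ray(b,ub);A=np.c_[d,-e];t=np.linalg.lstsq(A,p-o,rcond=None)[0]
    return (o+d*t[0]+p+e*t[1])/2,np.linalg.norm(o+d*t[0]-p-e*t[1])
def big(m):
    c,_=cv2.findContours(m.astype(np.uint8),cv2.RETR_EXTERNAL,cv2.CHAIN_APPROX_NONE);return max(c,key=cv2.contourArea)
def blue(p):
    h=cv2.cvtColor(p,cv2.COLOR_RGB2HSV);return cv2.inRange(h,(105,120,50),(130,255,255))
def green(p):
    h=cv2.cvtColor(p,cv2.COLOR_RGB2HSV);return cv2.inRange(h,(60,70,30),(95,255,255))
def wood(p):
    h=cv2.cvtColor(p,cv2.COLOR_RGB2HSV);return cv2.inRange(h,(10,50,90),(25,180,255))
def cen(c): m=cv2.moments(c);return np.array([m['m10']/m['m00'],m['m01']/m['m00']])
E
python3 - <<'E'
from h import *
p={n:cv2.imread(f'pics/{n}0.png')[:,:,::-1].copy() for n in('top','scene')}
K={n:cam(n) for n in p}
# scene image masks restricted around riser
m={n:blue(p[n]) for n in p}
m['scene'][:, :230]=0
B={n:big(m[n]) for n in p}
print({n:(cen(B[n]),cv2.contourArea(B[n])) for n in p})
print('blue3d',two(K['top'],cen(B['top']),K['scene'],cen(B['scene'])))
def rect(c,KT,z):
    P=np.array([plane(KT,q[0],z)[:2] for q in c],np.float32);return cv2.minAreaRect(P)
for n in p: print('blue',n,rect(B[n],K[n],78))
def black(q):
    return (q.max(2)<60).astype(np.uint8)
for n,(x0,x1,y0,y1) in {'top':(205,270,225,275),'scene':(250,305,112,155)}.items():
    k=np.zeros(p[n].shape[:2],np.uint8);k[y0:y1,x0:x1]=black(p[n])[y0:y1,x0:x1]
    c=big(k);print('black',n,cen(c),rect(c,K[n],78))
t=p['top'];g=green(t);g[:,:250]=0;g[:,300:]=0;g[:150]=0;g[300:]=0
c=big(g);print('green',cv2.boundingRect(c),rect(c,K['top'],70))
w=wood(t)|g;w[:,:190]=0;w[:,295:]=0;w[:155]=0;w[290:]=0
print('riser',rect(big(w),K['top'],70))
# canister top from depth
d=np.load('pics/top0.npy');print(d[191,135],d[195,228],d[251,237],d[220,228])
for z in(120,): print('can',plane(K['top'],(135,188),z))
E
```

```text
{'top': (array([227.73422991, 195.45116875]), 520.5), 'scene': (array([319.45171674, 159.09978541]), 466.0)}
blue3d (array([632.19374239, 144.72256462,  68.79530955]), np.float64(0.8311634000789963))
blue top ((631.3917846679688, 143.7700653076172), (51.777381896972656, 81.57652282714844), 16.797779083251953)
blue scene ((635.9844970703125, 140.01373291015625), (55.81011962890625, 86.92195129394531), 16.152217864990234)
black top [236.79849727 251.15027322] ((481.2155456542969, 115.62277221679688), (48.05159378051758, 78.85917663574219), 3.850630760192871)
black scene [275.70460405 134.49981584] ((487.16241455078125, 110.71852111816406), (58.49488830566406, 88.65908813476562), 3.7331721782684326)
green (272, 165, 14, 105) ((576.6959838867188, 5.103431701660156), (284.6380615234375, 5.68995475769043), 7.298483848571777)
riser ((563.09326171875, 112.48812103271484), (304.5492858886719, 214.1021728515625), 7.438748836517334)
1174.3088 1214.9678 1188.1006 1211.9877
can [643.52643465 382.98540005 120.        ]
```

```bash
cat >> h.py <<'E'
def pose(s):
    T=np.eye(4);T[:3,:3]=R.from_rotvec(s['ee_rot']).as_matrix();T[:3,3]=s['tcp_pos'];return T
def goal(z,x,p):
    T=np.eye(4);z=np.array(z,float);z/=np.linalg.norm(z);x=np.array(x,float);x-=z*(x@z);x/=np.linalg.norm(x)
    T[:3,:3]=np.c_[x,np.cross(z,x),z];T[:3,3]=p;return T
def rows(T0,T1,n):
    """one constant row (m, deg) repeated n times taking T0 to T1"""
    from scipy.optimize import least_squares
    D=np.linalg.inv(T0)@T1;rv=R.from_matrix(D[:3,:3]).as_rotvec()/n;r=R.from_rotvec(rv).as_matrix()
    S=sum(np.linalg.matrix_power(r,k) for k in range(n));t=np.linalg.solve(S,D[:3,3])
    return np.round(np.r_[t/1000,np.degrees(rv)],5).tolist()
XR=np.array([-np.sin(np.radians(7.4)),np.cos(np.radians(7.4)),0]);U=np.array([XR[1],-XR[0],0]);C=np.array([563,112.5,0])
def rf(x,u,z): return C+XR*x+U*u+np.array([0,0,z])
def fr(p): d=np.array(p)-C;return np.array([d@XR,d@U,d[2]])
E
python3 - <<'E'
from h import *
s=ctrl.sense();T=pose(s);a=np.radians(16.5)
for n in(26,): print(rows(T,goal([0,0,-1],[-np.sin(a),np.cos(a),0],[633,143,190]),n))
t=cv2.imread('pics/top0.png')
cv2.imwrite('pics/crop.png',cv2.resize(t[150:290,110:300],None,fx=4,fy=4,interpolation=cv2.INTER_CUBIC))
E
```

```text
[0.03684, 0.00235, -5e-05, -0.00214, -0.0035, -3.56552]
```

View pics/crop.png

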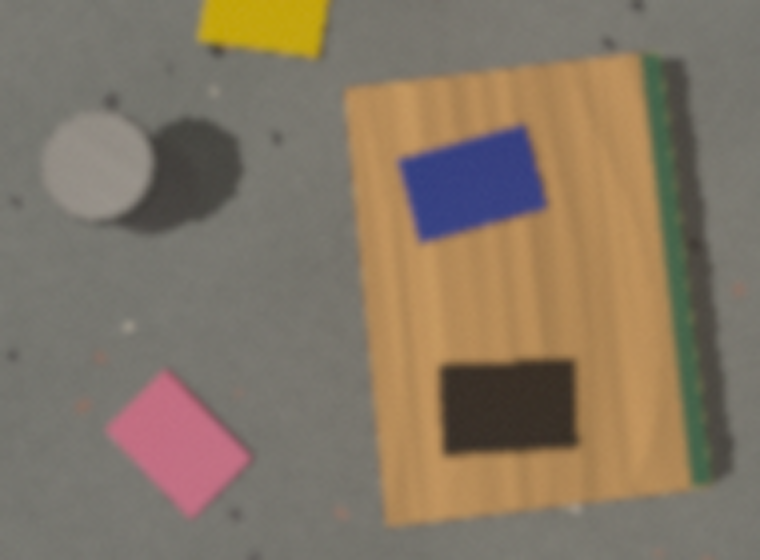

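The crop confirms it: the blue plate is at (473,183) on the wood, the black one at (509,406), and the green stripe is on the right, from (652,60) to (700,480). I'll go above the blue plate.

>>> {"op": "step_arm", "data": {
  "moves": [
    [0.0368,0.0024,0,0,0,-3.57],
    [0.0368,0.0024,0,0,0,-3.57],
    [0.0368,0.0024,0,0,0,-3.57],
    [0.0368,0.0024,0,0,0,-3.57],
    [0.0368,0.0024,0,0,0,-3.57],
    [0.0368,0.0024,0,0,0,-3.57],
    [0.0368,0.0024,0,0,0,-3.57],
    [0.0368,0.0024,0,0,0,-3.57],
    [0.0368,0.0024,0,0,0,-3.57],
    [0.0368,0.0024,0,0,0,-3.57],
    [0.0368,0.0024,0,0,0,-3.57],
    [0.0368,0.0024,0,0,0,-3.57],
    [0.0368,0.0024,0,0,0,-3.57],
    [0.0368,0.0024,0,0,0,-3.57],
    [0.0368,0.0024,0,0,0,-3.57],
    [0.0368,0.0024,0,0,0,-3.57],
    [0.0368,0.0024,0,0,0,-3.57],
    [0.0368,0.0024,0,0,0,-3.57],
    [0.0368,0.0024,0,0,0,-3.57],
    [0.0368,0.0024,0,0,0,-3.57]
  ],
  "grip": 0
}}

```text
time_s: 1.77
tcp_pos: [634.4, -76.8, 188.6]
ee_rot: [-2.309, -2.129, 0.001]
wrist_force: [-0.4, 0.2, -0.5]
gripper_width: 91.8
finger_force: 0.0
```

>>> {"op": "step_arm", "data": {
  "moves": [
    [0.0368,0.0024,0,0,0,-3.57],
    [0.0368,0.0024,0,0,0,-3.57],
    [0.0368,0.0024,0,0,0,-3.57],
    [0,0,0,0,0,0],
    [0,0,0,0,0,0]
  ]
}}

```text
time_s: 2.18
tcp_pos: [643.4, 33.4, 188.7]
ee_rot: [-2.1, -2.336, 0.001]
wrist_force: [0.6, -0.1, 0.1]
gripper_width: 92.0
finger_force: 0.0
```

```bash
cat > w.py <<'E'
from h import *
import sys,pickle
s=ctrl.sense();p,d=ctrl.snapshot('wrist');k=sys.argv[1]
cv2.imwrite(f'pics/w{k}.png',p[:,:,::-1]);KT=cam('wrist',s)
print(s['time_s'],np.round(s['tcp_pos'],1),np.round(s['joint_pos'],2))
b=big(blue(p));print('bluepx',cen(b),cv2.boundingRect(b))
P=np.array([plane(KT,q[0],78)[:2] for q in b],np.float32);r=cv2.minAreaRect(P);print('blue78',r,'riser',fr([*r[0],78]))
u,v=cen(b).astype(int);o,e=ray(KT,cen(b));print('depth pt',o+e*d[v,u])
g=green(p)
if g.sum()>255*200:
    c=big(g);P=np.array([plane(KT,q[0],70)[:2] for q in c],np.float32);print('green70',cv2.minAreaRect(P),cv2.boundingRect(c))
pickle.dump((KT,cen(b)),open(f'pics/w{k}.pkl','wb'))
if len(sys.argv)>2: print('two-view',two(*pickle.load(open(f'pics/w{sys.argv[2]}.pkl','rb')),KT,cen(b)))
E
python3 w.py 1
```

```text
2.1833 [643.4  33.4 188.7] [-0.14  0.34  1.39 -0.    1.42 -0.24]
bluepx [271.8298331  65.40962  ] (227, 2, 88, 128)
blue78 ((632.0530395507812, 142.04429626464844), (57.9229621887207, 88.06254577636719), 16.382123947143555) riser [20.40449919 72.28308326 78.        ]
depth pt [631.5457085  144.44564805  77.96042269]
green70 ((577.406494140625, 3.732511520385742), (293.27520751953125, 12.39469051361084), 7.398046016693115) (41, 211, 315, 19)
```

>>> {"op": "step_arm", "data": {
  "moves": [
    [0.0368,0.0024,0,0,0,-3.57],
    [0.0368,0.0024,0,0,0,-3.57],
    [0.0368,0.0024,0,0,0,-3.57],
    [0,0,0,0,0,0],
    [0,0,0,0,0,0]
  ]
}}

```text
time_s: 2.65
tcp_pos: [632.5, 141.3, 189.0]
ee_rot: [1.877, 2.519, -0.001]
wrist_force: [0.7, -1.3, 0.4]
gripper_width: 92.0
finger_force: 0.0
```

```bash
python3 w.py 2 1
```

```text
2.65 [632.5 141.3 189. ] [ 0.03  0.35  1.37 -0.    1.42 -0.26]
bluepx [271.30460537 194.98217365] (239, 148, 66, 96)
blue78 ((631.723876953125, 142.80287170410156), (57.79035186767578, 87.49333953857422), 16.521841049194336) riser [21.19915128 72.05436338 78.        ]
depth pt [631.17424701 144.88654788  78.09420609]
green70 ((644.608642578125, 12.384346008300781), (157.53060913085938, 12.604354858398438), 7.450063228607178) (169, 303, 155, 31)
two-view (array([631.40268851, 144.57458335,  76.59239925]), np.float64(0.26046889750747293))
```

View pics/w2.png

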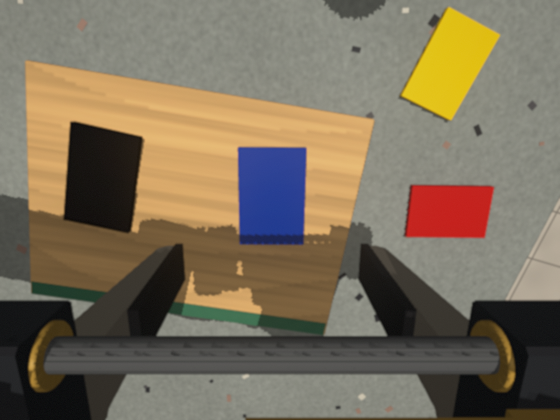

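The wrist view shows blue centred between the fingers at (272,195), black at (105,178), and the stripe along the bottom from (33,288) to (325,328). I'll check the riser corners, then descend.

```bash
python3 - <<'E'
from h import *
import pickle
KT,_=pickle.load(open('pics/w2.pkl','rb'))
for q in [(26,62),(372,120),(325,334),(33,293),(35,283),(328,324)]: P=plane(KT,q,70);print(q,np.round(P,1),np.round(fr(P),1))
E
```

```text
(26, 62) [404.1 193.3  70. ] [ 100.6 -147.2   70. ]
(372, 120) [696.2 231.9  70. ] [101.3 147.4  70. ]
(325, 334) [726.9  18.   70. ] [-114.8  150.3   70. ]
(33, 293) [433.4 -20.8  70. ] [-115.5 -145.7   70. ]
(35, 283) [434.   -9.1  70. ] [-104.  -143.6   70. ]
(328, 324) [726.  30.  70.] [-102.8  151.    70. ]
```

>>> {"op": "step_arm", "data": {
  "moves": [
    [0.0015,-0.001,0.02,0,0,0],
    [0,0,0.02,0,0,0],
    [0,0,0.02,0,0,0],
    [0,0,0.02,0,0,0],
    [0,0,0.015,0,0,0],
    [0,0,0.01,0,0,0],
    [0,0,0.006,0,0,0],
    [0,0,0,0,0,0],
    [0,0,0,0,0,0]
  ]
}}

```text
time_s: 3.45
tcp_pos: [631.9, 141.7, 78.9]
ee_rot: [1.878, 2.517, 0.001]
wrist_force: [-0.0, -0.4, 0.7]
gripper_width: 91.6
finger_force: 0.0
```

>>> {"op": "step_arm", "data": {
  "moves": [
    [0,0,0.003,0,0,0],
    [0,0,0.0025,0,0,0],
    [0,0,0,0,0,0]
  ]
}}

```text
time_s: 3.7
tcp_pos: [631.5, 142.5, 73.0]
ee_rot: [1.877, 2.519, 0.0]
wrist_force: [-0.4, 0.3, -0.1]
gripper_width: 91.7
finger_force: 0.0
```

>>> {"op": "step_arm", "data": {
  "moves": [
    [0,0,0,0,0,0],
    [0,0,0,0,0,0],
    [0,0,0,0,0,0],
    [0,0,0,0,0,0],
    [0,0,0,0,0,0],
    [0,0,0,0,0,0]
  ],
  "grip": 255,
  "squeeze": 15
}}

```text
time_s: 4.2
tcp_pos: [631.4, 142.5, 72.9]
ee_rot: [1.877, 2.519, 0.0]
wrist_force: [0.3, 0.1, -1.1]
gripper_width: 54.2
finger_force: 0.0
```

```bash
cat >> h.py <<'E'
C=C-7*XR+1.5*U
E
python3 - <<'E'
from h import *
s=ctrl.sense();T=pose(s);print(np.round(fr(s['tcp_pos']),1),s['gripper_width'],s['finger_force'],s['wrist_force'])
G=goal([0,0,-1],XR,rf(-96,66,s['tcp_pos'][2]));print(G[:3,3],rows(T,G,16))
E
```

```text
[28.  70.2 72.9] 54.17195693519089 0.0 [ 0.28050415  0.08682575 -1.1462493 ]
[643.20374991  19.05157304  72.87336963] [-0.00771, -0.00092, 0.0, 0.00024, 0.00013, 0.57632]
```

>>> {"op": "step_arm", "data": {
  "moves": [
    [0,0,0,0,0,0],
    [0,0,0,0,0,0]
  ]
}}

```text
time_s: 4.37
tcp_pos: [631.3, 142.5, 72.8]
ee_rot: [-1.877, -2.519, 0.0]
wrist_force: [0.5, -0.4, -0.2]
gripper_width: 40.2
finger_force: 0.0
```

```bash
python3 w.py 3
```

```text
4.3667 [631.3 142.5  72.8] [ 0.04  0.45  1.48 -0.    1.21 -0.25]
bluepx [272.29377459 238.65724189] (221, 171, 106, 144)
blue78 ((631.71630859375, 143.32571411132812), (58.394527435302734, 88.12246704101562), 16.630666732788086) riser [28.71861378 70.61419786 78.        ]
depth pt [630.02621742 148.0138921   78.12544136]
green70 ((651.4915161132812, 19.915956497192383), (81.01155090332031, 12.009191513061523), 16.627153396606445) (191, 402, 117, 15)
```

View pics/w3.png

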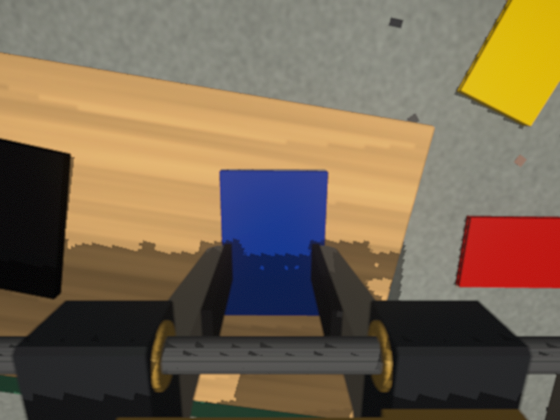

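The fingertips at (228,250) and (325,250) lie over the blue plate without touching it, so they sit higher than the nominal TCP at this opening. I'll reopen to about 68 mm and measure the tip with the depth image.

>>> {"op": "step_arm", "data": {
  "moves": [
    [0,0,-0.002,0,0,0],
    [0,0,0,0,0,0],
    [0,0,0,0,0,0],
    [0,0,0,0,0,0],
    [0,0,0,0,0,0]
  ],
  "grip": 65
}}

```text
time_s: 4.83
tcp_pos: [631.3, 142.5, 74.8]
ee_rot: [-1.877, -2.519, 0.0]
wrist_force: [0.6, 0.2, 0.3]
gripper_width: 67.6
finger_force: 0.0
```

```bash
cat > tip.py <<'E'
from h import *
s=ctrl.sense();p,d=ctrl.snapshot('wrist');c=ctrl.camera_info('wrist')
print(s['tcp_pos'],s['gripper_width'],s['wrist_force'])
v,u=np.mgrid[0:420,0:560];P=np.stack([(u-c['cx'])/c['fx']*d,(v-c['cy'])/c['fy']*d,d,np.ones_like(d)],-1)@c['T_tool_cam'].T
m=(d>0)&(abs(P[...,0])<11)&(abs(P[...,1])<60)&(P[...,2]>-45)&(p.max(2)<110)
h=cv2.cvtColor(p,cv2.COLOR_RGB2HSV);m&=(h[...,1]<80)
for sg in(-1,1):
    q=P[m&(P[...,1]*sg>0)];print(sg,len(q),'z pct',np.percentile(q[:,2],[50,90,98]).round(1),'inner y',np.percentile(q[:,1]*sg,2).round(1))
E
python3 tip.py
```

```text
[631.31515531 142.50793469  74.75817444] 67.59690127556112 [0.56812166 0.17760968 0.33387903]
-1 504 z pct [-36.5 -28.9   5. ] inner y 30.5
1 614 z pct [-36.5 -28.4 -25.5] inner y 33.2
```

```bash
sed -i 's/<11)/<16)/' tip.py; cat >> tip.py <<'E'
for sg in(-1,1):
    k=m&(P[...,1]*sg>0);q=P[k]
    print(np.histogram(q[:,2],np.arange(-45,11,5)));z=q[:,2]
    for a in(-30,-20,-15,-10,-5): 
        r=q[(z>a-2.5)&(z<a+2.5)]
        if len(r): print(a,'x',r[:,0].min().round(),r[:,0].max().round(),'y',(r[:,1]*sg).min().round(),(r[:,1]*sg).max().round())
E
python3 tip.py
```

```text
[631.32591775 142.49380021  74.78118502] 68.36697563679104 [-0.74081986  0.76031966 -0.21643299]
-1 497 z pct [-36.  -27.9   5.5] inner y 29.3
1 604 z pct [-36.4 -28.3  -2.5] inner y 30.6
(array([150, 130, 133,  53,   0,   0,   0,   0,  12,   5,  14]), array([-45, -40, -35, -30, -25, -20, -15, -10,  -5,   0,   5,  10]))
-30 x -7.0 11.0 y 34.0 46.0
-5 x -16.0 1.0 y 29.0 29.0
(array([187, 162, 149,  88,   1,   0,   0,   0,  15,   1,   1]), array([-45, -40, -35, -30, -25, -20, -15, -10,  -5,   0,   5,  10]))
-30 x -8.0 11.0 y 34.0 45.0
-5 x -15.0 -5.0 y 30.0 30.0
```

```bash
sed -i "s/m&=(h\[...,1\]<80)/m=(d>0)\&(abs(P[...,0])<16)\&(abs(P[...,1])<60)\&(P[...,2]>-45)\&(P[...,2]<-5)/" tip.py; python3 tip.py; python3 - <<'E'
from h import *
p,d=ctrl.snapshot('wrist');cv2.imwrite('pics/w4.png',cv2.resize(p[200:400,130:410,::-1],None,fx=2.5,fy=2.5))
E
```

```text
[631.31362656 142.50621935  74.76346336] 68.30545983763682 [ 0.61981397 -1.08772769 -1.15195129]
-1 697 z pct [-36.  -27.3 -25.4] inner y 34.2
1 699 z pct [-36.  -27.5 -25.5] inner y 33.8
(array([206, 182, 161, 141,   7,   0,   0,   0,   0,   0,   0]), array([-45, -40, -35, -30, -25, -20, -15, -10,  -5,   0,   5,  10]))
-30 x -10.0 11.0 y 34.0 46.0
(array([206, 183, 164, 140,   6,   0,   0,   0,   0,   0,   0]), array([-45, -40, -35, -30, -25, -20, -15, -10,  -5,   0,   5,  10]))
-30 x -10.0 11.0 y 34.0 46.0
```

View pics/w4.png

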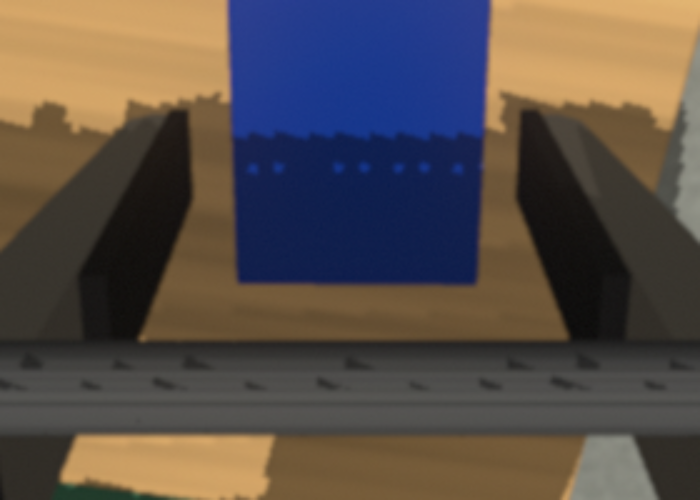

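The pads at (180,110) and (528,110) in this crop end well above the plate. Depth puts the tips about 25 mm behind the nominal TCP, so I'll descend in small steps while watching the force.

>>> {"op": "step_arm", "data": {
  "moves": [
    [0,0,0.006,0,0,0],
    [0,0,0.005,0,0,0],
    [0,0,0.004,0,0,0],
    [0,0,0,0,0,0]
  ]
}}

```text
time_s: 5.37
tcp_pos: [630.2, 142.4, 58.0]
ee_rot: [-1.876, -2.517, 0.003]
wrist_force: [0.1, 0.1, -0.5]
gripper_width: 68.0
finger_force: 0.0
```

```bash
python3 tip.py
```

```text
[630.17478335 142.44903256  58.04252484] 68.02547847125012 [ 0.06143747  0.07005766 -0.52902638]
-1 5267 z pct [-19.1 -11.1 -10.4] inner y 1.0
1 5295 z pct [-19.3 -11.4 -10.8] inner y 0.7
(array([ 198,  191,  159,  141,  485, 2347, 1721,   25,    0,    0,    0]), array([-45, -40, -35, -30, -25, -20, -15, -10,  -5,   0,   5,  10]))
-30 x -10.0 11.0 y 34.0 47.0
-20 x -16.0 16.0 y 0.0 28.0
-15 x -15.0 16.0 y 15.0 60.0
-10 x -16.0 16.0 y 29.0 60.0
(array([ 202,  182,  165,  138,  663, 2582, 1356,    7,    0,    0,    0]), array([-45, -40, -35, -30, -25, -20, -15, -10,  -5,   0,   5,  10]))
-30 x -10.0 11.0 y 34.0 46.0
-20 x -16.0 16.0 y 0.0 32.0
-15 x -15.0 16.0 y 25.0 60.0
-10 x -16.0 16.0 y 33.0 60.0
```

No contact at a TCP height of 58, so the tips are about 25 mm short at this opening. I'll go lower and then grip.

>>> {"op": "step_arm", "data": {
  "moves": [
    [0.001,0.0005,0.005,0,0,0],
    [0,0,0.003,0,0,0],
    [0,0,0.002,0,0,0],
    [0,0,0,0,0,0]
  ]
}}

```text
time_s: 5.75
tcp_pos: [631.1, 143.6, 49.0]
ee_rot: [-1.876, -2.518, 0.001]
wrist_force: [0.2, 0.0, -0.0]
gripper_width: 68.6
finger_force: 0.0
```

>>> {"op": "step_arm", "data": {
  "moves": [
    [0,0,0,0,0,0],
    [0,0,0,0,0,0],
    [0,0,0,0,0,0],
    [0,0,0,0,0,0]
  ],
  "grip": 110,
  "squeeze": 15
}}

```text
time_s: 6.08
tcp_pos: [631.6, 143.6, 49.9]
ee_rot: [1.877, 2.519, 0.0]
wrist_force: [-1.1, 0.1, -1.0]
gripper_width: 59.4
finger_force: 15.0
```

```bash
python3 - <<'E'
from h import *
s=ctrl.sense();T=pose(s);print(np.round(fr(s['tcp_pos']),1))
print(rows(T,goal([0,0,-1],XR,rf(-96,62,s['tcp_pos'][2])),16))
E
```

```text
[29.  70.5 49.9]
[-0.00775, -0.0012, 0.0, 0.00043, 6e-05, 0.57605]
```

>>> {"op": "step_arm", "data": {
  "moves": [
    [-0.0078,-0.0012,0,0,0,0.58],
    [-0.0078,-0.0012,0,0,0,0.58],
    [-0.0078,-0.0012,0,0,0,0.58],
    [-0.0078,-0.0012,0,0,0,0.58],
    [-0.0078,-0.0012,0,0,0,0.58],
    [-0.0078,-0.0012,0,0,0,0.58],
    [-0.0078,-0.0012,0,0,0,0.58],
    [-0.0078,-0.0012,0,0,0,0.58],
    [-0.0078,-0.0012,0,0,0,0.58],
    [-0.0078,-0.0012,0,0,0,0.58],
    [-0.0078,-0.0012,0,0,0,0.58],
    [-0.0078,-0.0012,0,0,0,0.58],
    [-0.0078,-0.0012,0,0,0,0.58],
    [-0.0078,-0.0012,0,0,0,0.58],
    [-0.0078,-0.0012,0,0,0,0.58],
    [-0.0078,-0.0012,0,0,0,0.58],
    [0,0,0,0,0,0],
    [0,0,0,0,0,0]
  ]
}}

```text
time_s: 7.58
tcp_pos: [639.4, 16.9, 49.9]
ee_rot: [2.075, 2.358, -0.0]
wrist_force: [0.5, -1.1, 0.5]
gripper_width: 59.5
finger_force: 15.0
```

```bash
python3 w.py 5; python3 - <<'E'
from h import *
s=ctrl.sense();print(fr(s['tcp_pos']),s['wrist_force'],s['gripper_width'],s['finger_force'])
p,d=ctrl.snapshot('top');b=big(blue(p));K=cam('top');P=np.array([plane(K,q[0],78)[:2] for q in b],np.float32);r=cv2.minAreaRect(P);print(r,fr([*r[0],0]))
E
```

```text
7.5833 [639.4  16.9  49.9] [-0.16  0.45  1.52 -0.    1.17 -0.29]
bluepx [271.3232803  256.51959101] (212, 181, 120, 156)
blue78 ((639.1450805664062, 17.720928192138672), (59.75165939331055, 86.29324340820312), 6.672079086303711) riser [-96.79682339  61.80375346  78.        ]
depth pt [638.64765331  20.46101688  76.18918253]
green70 ((541.9866333007812, -0.2596769332885742), (99.1419677734375, 12.943085670471191), 7.306307792663574) (0, 255, 181, 23)
[-97.16901722  61.97599685  49.88266908] [-0.4977884   0.24170482  0.14911564] 59.788536531177826 14.998548924922943Traceback (most recent call last):
  File "<stdin>", line 3, in <module>
  File "h.py", line 17, in big
    c,_=cv2.findContours(m.astype(np.uint8),cv2.RETR_EXTERNAL,cv2.CHAIN_APPROX_NONE);return max(c,key=cv2.contourArea)
                                                                                            ~~~^^^^^^^^^^^^^^^^^^^^^^^
ValueError: max() iterable argument is empty
```

>>> {"op": "step_arm", "data": {
  "moves": [
    [0,0,0,0,0,0],
    [0,0,0,0,0,0],
    [0,0,0,0,0,0]
  ],
  "grip": 10
}}

```text
time_s: 7.93
tcp_pos: [639.2, 18.2, 49.7]
ee_rot: [-2.074, -2.359, -0.0]
wrist_force: [-0.4, -1.0, -0.8]
gripper_width: 77.5
finger_force: 0.0
```

>>> {"op": "step_arm", "data": {
  "moves": [
    [0,0,-0.01,0,0,0],
    [0,0,-0.02,0,0,0],
    [0,0,-0.03,0,0,0],
    [-0.02,0,-0.03,0,0,0],
    [-0.02,0,-0.03,0,0,0],
    [-0.02,0,-0.03,0,0,0],
    [0,0,0,0,7,0],
    [0,0,0,0,7,0],
    [0,0,0,0,7,0],
    [0,0,0,0,7,0]
  ]
}}

```text
time_s: 8.77
tcp_pos: [647.9, -42.3, 202.8]
ee_rot: [-1.807, -2.058, -0.459]
wrist_force: [0.5, 0.9, -1.4]
gripper_width: 88.3
finger_force: 0.0
```

```bash
python3 - <<'E'
from h import *
s=ctrl.sense();print(fr(s['tcp_pos']),pose(s)[:3,:3].round(2).tolist(),s['joint_pos'].round(2) if hasattr(s['joint_pos'],'round') else s['joint_pos'])
p,d=ctrl.snapshot('top');cv2.imwrite('pics/top1.png',p[130:300,180:340,::-1]);b=blue(p);print(cv2.boundingRect(b),(b>0).sum())
E
```

```text
[-157.42463294   62.77498906  202.75589789] [[-0.12, 0.99, -0.06], [0.87, 0.13, 0.47], [0.47, 0.0, -0.88]] [-0.47  0.49  1.23  0.41  1.69 -0.61]
(259, 182, 33, 22) 610
```

```bash
python3 - <<'E'
from h import *
s=ctrl.sense();T=pose(s)
print(rows(T,goal(XR,[0,0,1],rf(-155,62,190)),10))
E
```

```text
[-0.00036, 0.00013, 0.001, 0.02691, 6.13953, -0.0298]
```

>>> {"op": "step_arm", "data": {
  "moves": [
    [0,0,0.001,0,6.15,0],
    [0,0,0.001,0,6.15,0],
    [0,0,0.001,0,6.15,0],
    [0,0,0.001,0,6.15,0],
    [0,0,0.001,0,6.15,0],
    [0,0,0.001,0,6.15,0],
    [0,0,0.001,0,6.15,0],
    [0,0,0.001,0,6.15,0],
    [0,0,0.001,0,6.15,0],
    [0,0,0.001,0,6.15,0],
    [0,0,0,0,0,0],
    [0,0,0,0,0,0]
  ]
}}

```text
time_s: 9.82
tcp_pos: [645.5, -33.3, 192.5]
ee_rot: [-1.121, -1.272, -1.107]
wrist_force: [0.2, 0.8, 1.1]
gripper_width: 88.2
finger_force: 0.0
```

```bash
python3 - <<'E'
from h import *
s=ctrl.sense();T=pose(s);print(fr(s['tcp_pos']),T[:3,:3].round(2).tolist(),np.round(s['joint_pos'],2),s['gripper_width'])
print(rows(T,goal(XR,[0,0,1],rf(-155,62,75)),8))
p,d=ctrl.snapshot('wrist');cv2.imwrite('pics/w6.png',p[:,:,::-1])
p,d=ctrl.snapshot('scene');cv2.imwrite('pics/s6.png',p[:,:,::-1]);h=np.hstack([cv2.imread('pics/s6.png')[60:300,60:460]]);
cv2.imwrite('pics/s6c.png',cv2.resize(h,None,fx=2,fy=2))
E
```

```text
[-148.18217669   61.50873283  192.54335674] [[0.0, 0.99, -0.13], [0.01, 0.13, 0.99], [1.0, -0.0, -0.01]] [-0.65  1.08  0.97  1.13  2.24 -0.64] 88.17500840263791
[-0.0147, 9e-05, -0.00078, 0.00142, 0.06359, -0.02327]
```

View pics/s6c.png

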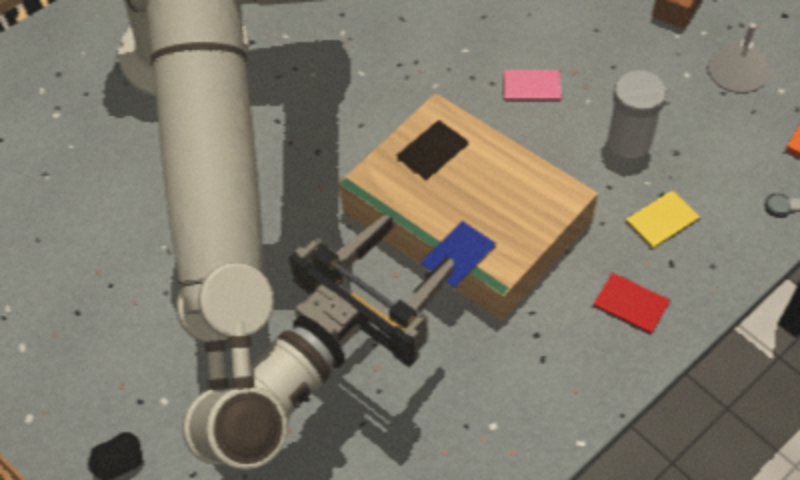

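Scene crop: the tool is horizontal at about (350,300), facing the blue plate that overhangs the striped edge at (458,253). The black plate at (432,150) and the canister at (637,115) haven't moved. I'll lower to plate height.

>>> {"op": "step_arm", "data": {
  "moves": [
    [-0.0145,0,-0.001,0,0,0],
    [-0.0145,0,-0.001,0,0,0],
    [-0.0145,0,-0.001,0,0,0],
    [-0.0145,0,-0.001,0,0,0],
    [-0.0145,0,-0.001,0,0,0],
    [-0.0145,0,-0.001,0,0,0],
    [-0.0145,0,-0.001,0,0,0],
    [0,0,0,0,0,0],
    [0,0,0,0,0,0]
  ],
  "grip": 20
}}

```text
time_s: 10.67
tcp_pos: [647.6, -42.1, 94.7]
ee_rot: [-1.121, -1.278, -1.11]
wrist_force: [-0.0, -0.3, 0.3]
gripper_width: 84.8
finger_force: 0.0
```

```bash
cat > st.py <<'E'
from h import *
s=ctrl.sense();T=pose(s);print(s['time_s'],fr(s['tcp_pos']).round(1),T[:3,:3].round(3).tolist(),np.round(s['joint_pos'],2),s['gripper_width'],s['finger_force'],s['wrist_force'].round(1))
E
python3 st.py;python3 - <<'E'
from h import *
s=ctrl.sense();T=pose(s)
print(rows(T,goal(XR,[0,0,1],rf(-155,62,74)),2))
E
```

```text
10.6667 [-157.2   62.5   94.7] [[-0.004, 0.992, -0.128], [0.011, 0.128, 0.992], [1.0, 0.002, -0.012]] [-0.66  1.27  0.86  1.07  2.21 -0.73] 84.83973896708791 0.0 [-0.  -0.3  0.3]
[-0.01034, -0.00025, 0.00118, 0.01298, 0.33839, 0.06393]
```

>>> {"op": "step_arm", "data": {
  "moves": [
    [-0.0105,0,0.001,0,0.3,0],
    [-0.0105,0,0.001,0,0.3,0],
    [0,0,0.01,0,0,0],
    [0,0,0.01,0,0,0],
    [0,0,0.01,0,0,0],
    [0,0,0.01,0,0,0],
    [0,0,0,0,0,0],
    [0,0,0,0,0,0]
  ]
}}

```text
time_s: 11.33
tcp_pos: [641.5, 0.1, 71.9]
ee_rot: [-1.113, -1.266, -1.114]
wrist_force: [-0.2, -0.4, -1.0]
gripper_width: 84.8
finger_force: 0.0
```

```bash
python3 st.py;python3 - <<'E'
from h import *
s=ctrl.sense();p,d=ctrl.snapshot('wrist');cv2.imwrite('pics/w7.png',p[:,:,::-1]);c=ctrl.camera_info('wrist')
v,u=np.mgrid[0:420,0:560];P=np.stack([(u-c['cx'])/c['fx']*d,(v-c['cy'])/c['fy']*d,d,np.ones_like(d)],-1)@c['T_tool_cam'].T
b=blue(p)>0;q=P[b&(d>0)];print('plate tool min/max',np.percentile(q,[1,99],axis=0).round(1).tolist())
m=(d>0)&(abs(P[...,0])<14)&(abs(P[...,1])>36)&(abs(P[...,1])<60)&(P[...,2]>-60)
for sg in(-1,1):
    k=P[m&(P[...,1]*sg>0)];print(np.histogram(k[:,2],np.arange(-60,60,6)))
    k=k[k[:,2]<-24];print(np.percentile(k,[2,98],axis=0).round(1).tolist())
E
```

```text
11.3333 [-114.6   61.9   71.9] [[0.001, 0.992, -0.128], [-0.002, 0.128, 0.992], [1.0, -0.0, 0.002]] [-0.62  1.26  0.94  1.07  2.16 -0.78] 84.82365183805645 0.0 [-0.2 -0.4 -1. ]
plate tool min/max [[2.9, -28.7, -29.4, 1.0], [6.0, 28.0, 55.8, 1.0]]
(array([348, 331, 284, 247, 212, 149,   0,   0,   0,   0, 452, 140, 124,
        91, 108, 101,  86,  83,  78]), array([-60, -54, -48, -42, -36, -30, -24, -18, -12,  -6,   0,   6,  12,
        18,  24,  30,  36,  42,  48,  54]))
[[-10.0, -55.6, -59.5, 1.0], [9.8, -42.4, -26.2, 1.0]]
(array([350, 323, 285, 244, 219, 147,   0,   0,   0,   0, 436, 141, 121,
        89, 113,  93,  89,  90,  78]), array([-60, -54, -48, -42, -36, -30, -24, -18, -12,  -6,   0,   6,  12,
        18,  24,  30,  36,  42,  48,  54]))
[[-9.8, 41.8, -59.2, 1.0], [9.9, 55.1, -26.4, 1.0]]
```

View pics/w7.png

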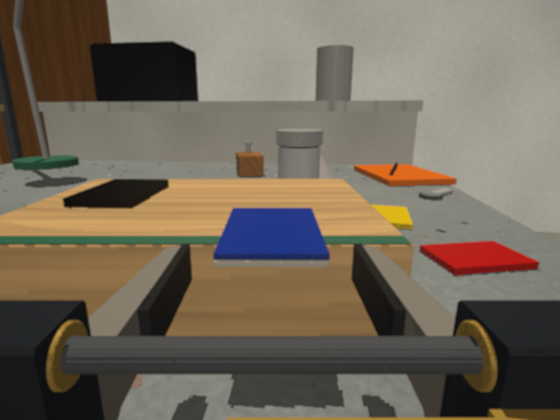

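The wrist view shows the plate level between the open fingers, its near edge at (272,260) with white underside visible. The wood edge is at row 240 and the pad tips are at (185,245) and (357,245). I'll advance 24 mm and grip.

>>> {"op": "step_arm", "data": {
  "moves": [
    [0,0,0.008,0,0,0],
    [0,0,0.008,0,0,0],
    [0,0,0.008,0,0,0],
    [0,0,0,0,0,0],
    [0,0,0,0,0,0]
  ]
}}

```text
time_s: 11.8
tcp_pos: [638.3, 24.2, 72.1]
ee_rot: [-1.113, -1.265, -1.114]
wrist_force: [0.3, 0.5, -0.2]
gripper_width: 85.0
finger_force: 0.0
```

>>> {"op": "step_arm", "data": {
  "moves": [
    [0,0,0,0,0,0],
    [0,0,0,0,0,0],
    [0,0,0,0,0,0],
    [0,0,0,0,0,0],
    [0,0,0,0,0,0],
    [0,0,0,0,0,0]
  ],
  "grip": 120,
  "squeeze": 40
}}

```text
time_s: 12.3
tcp_pos: [638.6, 23.3, 72.1]
ee_rot: [-1.113, -1.266, -1.115]
wrist_force: [0.8, -0.2, -0.3]
gripper_width: 59.5
finger_force: 40.0
```

>>> {"op": "step_arm", "data": {
  "moves": [
    [0.004,0,0,0,0,0],
    [0.008,0,0,0,0,0],
    [0.01,0,0,0,0,0],
    [0.012,0,0,0,0,0],
    [0.014,0,0,0,0,0],
    [0.014,0,0,0,0,0],
    [0.014,0,0,0,0,0],
    [0.014,0,0,0,0,0],
    [0.012,0,0,0,0,0],
    [0.008,0,0,0,0,0],
    [0,0,0,0,0,0],
    [0,0,0,0,0,5],
    [0,0,0,0,0,5],
    [0,0,0,0,0,5],
    [0,0,0,0,0,5]
  ]
}}

```text
time_s: 13.55
tcp_pos: [638.3, 23.5, 181.3]
ee_rot: [-1.278, -1.017, -0.847]
wrist_force: [0.5, -0.2, -0.9]
gripper_width: 59.5
finger_force: 40.0
```

```bash
python3 st.py;python3 - <<'E'
from h import *
p,d=ctrl.snapshot('wrist');c=ctrl.camera_info('wrist')
v,u=np.mgrid[0:420,0:560];P=np.stack([(u-c['cx'])/c['fx']*d,(v-c['cy'])/c['fy']*d,d,np.ones_like(d)],-1)@c['T_tool_cam'].T
q=P[(blue(p)>0)&(d>0)][:,:3];q=q[q[:,2]<100];print(len(q),np.percentile(q,[1,99],axis=0).round(1).tolist(),np.linalg.svd(q-q.mean(0),full_matrices=False)[2][2].round(3))
E
```

```text
13.55 [-91.   61.7 181.3] [[0.345, 0.93, -0.128], [0.042, 0.121, 0.992], [0.938, -0.347, 0.002]] [-0.6   1.03  1.1   1.13  2.17 -0.34] 59.48510582241507 39.99444365501404 [ 0.5 -0.2 -0.9]
6881 [[2.7, -29.1, -52.5], [5.8, 28.8, 33.7]] [ 1.     0.    -0.004]
```

>>> {"op": "step_arm", "data": {
  "moves": [
    [0,0,0,0,0,7],
    [0,0,0,0,0,7],
    [0,0,0,0,0,7],
    [0,0,0,0,0,7],
    [0,0,0,0,0,7],
    [0,0,0,0,0,7],
    [0,0,0,0,0,7],
    [0,0,0,0,0,7],
    [0,0,0,0,0,7],
    [0,0,0,0,0,7],
    [0,0,0,0,0,7],
    [0,0,0,0,0,7],
    [0,0,0,0,0,7],
    [0,0,0,0,0,7],
    [0,0,0,0,0,7],
    [0,0,0,0,0,7],
    [0,0,0,0,0,7],
    [0,0,0,0,0,7],
    [0,0,0,0,0,7],
    [0,0,0,0,0,7]
  ]
}}

```text
time_s: 15.27
tcp_pos: [638.4, 23.5, 181.4]
ee_rot: [-1.425, 0.872, 1.05]
wrist_force: [0.5, 0.6, -1.0]
gripper_width: 59.6
finger_force: 40.0
```

>>> {"op": "step_arm", "data": {
  "moves": [
    [0,0,0,0,0,7],
    [0,0,0,0,0,7],
    [0,0,0,0,0,6],
    [0,0,0,0,0,0],
    [0,0,0,0,0,0]
  ]
}}

```text
time_s: 15.68
tcp_pos: [638.4, 23.5, 181.6]
ee_rot: [-1.302, 1.142, 1.302]
wrist_force: [-0.8, 1.0, -2.0]
gripper_width: 59.8
finger_force: 40.0
```

```bash
python3 st.py;python3 - <<'E'
from h import *
s=ctrl.sense();T=pose(s)
print(rows(T,goal(XR,[0,0,-1],rf(-90.5,62,s['tcp_pos'][2])),2))
p,d=ctrl.snapshot('wrist');c=ctrl.camera_info('wrist')
v,u=np.mgrid[0:420,0:560];P=np.stack([(u-c['cx'])/c['fx']*d,(v-c['cy'])/c['fy']*d,d,np.ones_like(d)],-1)@c['T_tool_cam'].T
q=P[(blue(p)>0)&(d>0)][:,:3];q=q[q[:,2]<100];print(len(q),np.percentile(q,[1,99],axis=0).round(1).tolist(),np.linalg.svd(q-q.mean(0),full_matrices=False)[2][2].round(3))
E
```

```text
15.6833 [-91.   61.8 181.6] [[0.003, -0.992, -0.128], [0.003, -0.128, 0.992], [-1.0, -0.003, 0.002]] [-0.6   1.03  1.1   1.13  2.17  2.44] 59.84237089885227 39.999656081199646 [-0.8  1.  -2. ]
[0.0, -8e-05, 0.00026, -0.03359, 0.06537, 0.09539]
6790 [[3.8, -28.1, -52.6], [7.1, 28.9, 32.0]] [-1.     0.     0.008]
```

The flip is clean: the plate is held firmly with the blue face down. I'll lower it, then take small steps to contact.

>>> {"op": "step_arm", "data": {
  "moves": [
    [0.006,0,0.001,0,0,0],
    [0.01,0,0.001,0,0,0],
    [0.014,0,0.001,0,0,0],
    [0.014,0,0,0,0,0],
    [0.014,0,0,0,0,0],
    [0.014,0,0,0,0,0],
    [0.01,0,0,0,0,0],
    [0.008,0,0,0,0,0],
    [0.006,0,0,0,0,0],
    [0,0,0,0,0,0],
    [0,0,0,0,0,0]
  ]
}}

```text
time_s: 16.65
tcp_pos: [638.2, 26.5, 86.1]
ee_rot: [-1.301, 1.144, 1.304]
wrist_force: [-0.5, -0.4, -1.2]
gripper_width: 59.3
finger_force: 40.0
```

>>> {"op": "step_arm", "data": {
  "moves": [
    [0.003,0,0,0,0,0],
    [0.002,0,0,0,0,0],
    [0,0,0,0,0,0]
  ]
}}

```text
time_s: 16.9
tcp_pos: [638.2, 26.5, 81.1]
ee_rot: [-1.302, 1.145, 1.303]
wrist_force: [0.5, 0.8, -1.5]
gripper_width: 59.5
finger_force: 40.0
```

>>> {"op": "step_arm", "data": {
  "moves": [
    [0.002,0,0,0,0,0],
    [0,0,0,0,0,0]
  ]
}}

```text
time_s: 17.07
tcp_pos: [638.1, 26.5, 79.0]
ee_rot: [-1.302, 1.145, 1.304]
wrist_force: [0.4, 0.5, -0.4]
gripper_width: 59.2
finger_force: 40.0
```

>>> {"op": "step_arm", "data": {
  "moves": [
    [0.002,0,0,0,0,0],
    [0,0,0,0,0,0]
  ]
}}

```text
time_s: 17.23
tcp_pos: [638.1, 26.6, 76.8]
ee_rot: [-1.301, 1.145, 1.304]
wrist_force: [-0.3, 0.3, -0.6]
gripper_width: 59.8
finger_force: 40.0
```

>>> {"op": "step_arm", "data": {
  "moves": [
    [0.001,0,0,0,0,0],
    [0,0,0,0,0,0]
  ]
}}

```text
time_s: 17.4
tcp_pos: [638.2, 26.5, 76.2]
ee_rot: [-1.301, 1.144, 1.304]
wrist_force: [0.3, 1.0, -0.7]
gripper_width: 59.5
finger_force: 40.0
```

>>> {"op": "step_arm", "data": {
  "moves": [
    [0.001,0,0,0,0,0],
    [0,0,0,0,0,0]
  ]
}}

```text
time_s: 17.57
tcp_pos: [638.2, 26.5, 76.1]
ee_rot: [-1.301, 1.142, 1.304]
wrist_force: [-1.0, 0.8, 4.0]
gripper_width: 59.4
finger_force: 40.0
```

Contact at +4 N. I'll release, back off, and look.

>>> {"op": "step_arm", "data": {
  "moves": [
    [0,0,0,0,0,0],
    [0,0,0,0,0,0],
    [0,0,0,0,0,0],
    [0,0,0,0,0,0],
    [0,0,0,0,0,0]
  ],
  "grip": 30,
  "squeeze": 10
}}

```text
time_s: 17.98
tcp_pos: [638.1, 26.5, 74.9]
ee_rot: [-1.301, 1.145, 1.304]
wrist_force: [-0.0, -0.3, 0.0]
gripper_width: 81.3
finger_force: 0.0
```

>>> {"op": "step_arm", "data": {
  "moves": [
    [0,0,-0.01,0,0,0],
    [0,0,-0.015,0,0,0],
    [0,0,-0.015,0,0,0],
    [-0.006,0,-0.005,0,0,0],
    [0,0,0,0,0,0]
  ]
}}

```text
time_s: 18.4
tcp_pos: [644.6, -20.2, 82.1]
ee_rot: [-1.302, 1.145, 1.3]
wrist_force: [0.0, -0.1, 0.8]
gripper_width: 81.1
finger_force: 0.0
```

>>> {"op": "step_arm", "data": {
  "moves": [
    [0,0,0,0,0,0],
    [0,0,0,0,0,0],
    [0,0,0,0,0,0],
    [0,0,0,0,0,0],
    [0,0,0,0,0,0]
  ],
  "grip": 150
}}

```text
time_s: 18.82
tcp_pos: [643.8, -17.6, 80.9]
ee_rot: [-1.301, 1.144, 1.305]
wrist_force: [-0.3, -0.6, 0.3]
gripper_width: 49.7
finger_force: 0.0
```

```bash
python3 st.py;python3 - <<'E'
from h import *
s=ctrl.sense();T=pose(s);print(rows(T,goal(XR,[0,0,-1],rf(-140,62,84)),1))
p,d=ctrl.snapshot('wrist');q,_=ctrl.snapshot('scene')
cv2.imwrite('pics/w8.png',np.hstack([p[150:420,80:480,::-1],cv2.resize(q[90:225,210:410,::-1],None,fx=2,fy=2)]))
E
```

```text
18.8167 [-132.4   61.8   80.9] [[-0.001, -0.992, -0.128], [0.002, -0.128, 0.992], [-1.0, 0.0, 0.002]] [-0.64  1.27  0.91  1.07  2.18  2.38] 49.73778669571836 0.0 [-0.3 -0.6  0.3]
[-0.00307, -0.00018, -0.00758, -0.02905, 0.12364, -0.02455]
```

View pics/w8.png

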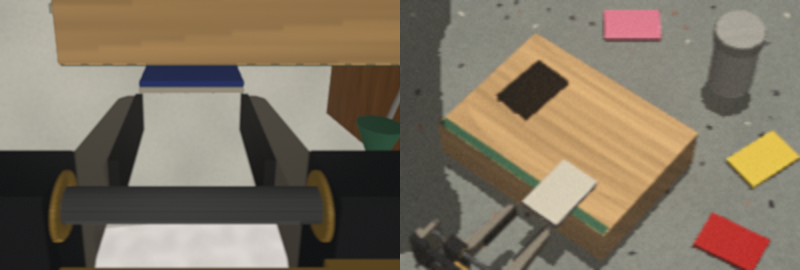

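Left, the wrist view: the blue underside of the overhang is at (190,77), below the white plate. Right, the scene view: white side up at (560,193), overhanging the stripe, black plate and canister untouched. I'll push it inward with the two tips.

>>> {"op": "step_arm", "data": {
  "moves": [
    [-0.002,0,0,0,0,0],
    [0,0,0,0,0,0],
    [0,0,0.004,0,0,0],
    [0,0,0.004,0,0,0],
    [0,0,0.004,0,0,0],
    [0,0,0.004,0,0,0],
    [0,0,0.004,0,0,0],
    [0,0,0.004,0,0,0],
    [0,0,0,0,0,0]
  ]
}}

```text
time_s: 19.67
tcp_pos: [640.6, 6.6, 83.0]
ee_rot: [-1.302, 1.144, 1.305]
wrist_force: [0.5, 0.2, 0.4]
gripper_width: 37.9
finger_force: 0.0
```

```bash
cat > wh.py <<'E'
from h import *
q,_=ctrl.snapshot('scene');h=cv2.cvtColor(q,cv2.COLOR_RGB2HSV)
m=cv2.inRange(h,(0,0,140),(180,65,255));m[:120]=0;m[215:]=0;m[:,:255]=0;m[:,345:]=0
b=big(m);K=cam('scene');P=np.array([plane(K,k[0],78)[:2] for k in b],np.float32);r=cv2.minAreaRect(P);print(cen(b),r,fr([*r[0],0]).round(1))
E
python3 st.py; python3 wh.py
```

```text
19.6667 [-108.    61.8   83. ] [[-0.001, -0.992, -0.128], [0.002, -0.128, 0.992], [-1.0, 0.0, 0.002]] [-0.62  1.23  0.97  1.07  2.15  2.36] 37.938847498782145 0.0 [0.5 0.2 0.4]
[290.49097974 185.32167638] ((644.19482421875, -5.896705627441406), (58.959651947021484, 151.8575897216797), 5.938540935516357) [-120.9   63.8    0. ]
```

>>> {"op": "step_arm", "data": {
  "moves": [
    [0,0,0.004,0,0,0],
    [0,0,0.004,0,0,0],
    [0,0,0.004,0,0,0],
    [0,0,0.004,0,0,0],
    [0,0,0.004,0,0,0],
    [0,0,0.004,0,0,0],
    [0,0,0.003,0,0,0],
    [0,0,0,0,0,0]
  ]
}}

```text
time_s: 20.38
tcp_pos: [637.2, 33.3, 83.1]
ee_rot: [-1.302, 1.145, 1.305]
wrist_force: [0.0, 0.5, -0.1]
gripper_width: 37.8
finger_force: 0.0
```

>>> {"op": "step_arm", "data": {
  "moves": [
    [0,0,-0.01,0,0,0],
    [0,0,-0.02,0,0,0],
    [0,0,-0.03,0,0,0],
    [0,0,-0.04,0,0,0],
    [-0.02,0,-0.03,0,0,0],
    [-0.03,0,0,0,0,0],
    [0,0,0,0,0,0],
    [0,0,0,0,0,0]
  ]
}}

```text
time_s: 21.05
tcp_pos: [654.6, -98.2, 134.3]
ee_rot: [-1.305, 1.145, 1.299]
wrist_force: [0.1, -0.6, 0.2]
gripper_width: 38.0
finger_force: 0.0
```

```bash
python3 st.py; python3 wh.py; python3 - <<'E'
from h import *
q,_=ctrl.snapshot('scene');t,_=ctrl.snapshot('top')
cv2.imwrite('pics/e.png',np.hstack([cv2.resize(q[90:225,210:410,::-1],None,fx=2,fy=2),cv2.resize(t[150:285,180:380,::-1],None,fx=2,fy=2)]))
K=cam('top');h=cv2.cvtColor(t,cv2.COLOR_RGB2HSV);m=cv2.inRange(h,(0,0,140),(180,65,255));m[:155]=0;m[285:]=0;m[:,:200]=0;m[:,300:]=0
b=big(m);P=np.array([plane(K,k[0],78)[:2] for k in b],np.float32);r=cv2.minAreaRect(P);print('top',r,fr([*r[0],0]).round(1))
k=np.zeros(m.shape,np.uint8);k[225:275,205:270]=(t.max(2)<60)[225:275,205:270];print('black',cen(big(k)))
E
```

```text
21.05 [-213.8   62.2  134.3] [[0.003, -0.992, -0.127], [-0.001, -0.127, 0.992], [-1.0, -0.003, -0.002]] [-0.71  1.3   0.72  1.12  2.3   2.51] 38.020998277583644 0.0 [ 0.1 -0.6  0.2]
[297.18690476 177.70416667] ((638.43359375, 51.48931884765625), (58.98717498779297, 89.99102020263672), 6.846222400665283) [-63.2  65.4   0. ]
top ((633.3990478515625, 55.58041000366211), (60.78254699707031, 88.2529525756836), 8.600456237792969) [-58.5  61.    0. ]
black [236.53134328 251.24975124]
```

View pics/e.png

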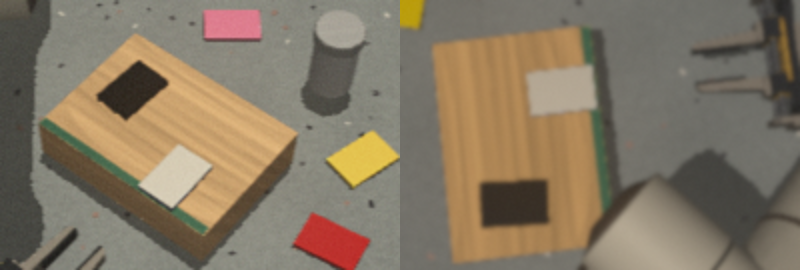

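The white plate lies flat, fully on the riser: at (175,176) in the scene view and (562,90) in the top view. Its centre is at x ≈ -61 mm and y ≈ -62 mm in the riser frame. The black plate has not moved, and the arm is clear of everything.

```bash
python3 -c "
from cell import ctrl
print(ctrl.sign_off())"
```

```text
the job is handed in; nothing more can be done
None
```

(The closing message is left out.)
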